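# Cock the shutter and hold the polarising filter home on its pin

### The arm

A 7-joint arm with a two-finger parallel gripper is mounted at the origin on the work surface. World frame = base frame: x ahead of the robot, y to its left, z up, the work surface at z = 0. Lengths are in m, angles in rad, forces in N, time in s.
With the tool pointing down it reaches from about 0.4 to 0.85 m from the base axis. Payload 4.5 kg.
Tool frame: the origin (TCP) lies at the very end of the fingers, on their centre line; the grasp point (between the pads) lies 19 mm behind it; z points along the fingers, y is the line along which they close (so a half turn about z gives the same grasp; the last joint's range is limited). The gripper opens to 88 mm and grips with 3 to 60 N. Pads are 18 mm wide; open, the fingers measure 123 mm over their backs; the gripper's body (75 mm by 187 mm) begins 45 mm behind the grasp point.
Start: joints at [1.299, 0.689, -0.195, 1.565, 0.157, 0.902, -0.215], TCP at [0.188, -0.596, 0.217] pointing down, gripper open.
Joint ranges: [-3.01, 3.01], [-0.46, 2.08], [-1.47, 1.51], [0.13, 2.56], [-1, 4.14], [0.04, 2.09], [-2.66, 2.66]. Speed limits (rad/s): [2.57, 2.57, 3.14, 3.14, 3.14, 3.14, 3.14].

### API

Orientations are given as [roll, pitch, yaw] about the fixed x, y, z axes, in that order (R = Rz(yaw) Ry(pitch) Rx(roll)).
In Python, from station import * gives the robot as it stands.
- The arm moves only by the shell command python3 -m crank 'ROWS' [FORCE]. ROWS is JSON, a list of rows, each an object of numbers: "x", "y", "z": the shift along the tool's x, y, z in mm; "wx", "wy", "wz": the turn, a rotation vector about the tool's x, y, z in rad; "grip": the closure, from 0 (fully open) to 1 (shut). In form: [{"x": .., "y": .., "z": .., "wx": .., "wy": .., "wz": .., "grip": ..}, ...]. A call has 1 to 5 rows; each row shifts and turns the commanded pose from where the row before left it, along the tool's axes as they then stand; what a row does not reach is not made up. A row lasts 1/8 s, in which the tool goes at most 62.5 mm and 10.7 degrees, less where a joint would pass 70% of its speed; a pose out of reach is approached as far as the arm can. A call is refused whole if a number of a shift passes 62.5 or a number of a turn 0.188, either way. A call with a gripper value outside its range is refused whole. The fingers move at their own pace and stop on an object; FORCE is the grip in N (left out, the last holds). Time passes only in rows, so rows that do not move let the fingers close. It gives the time, the measured TCP pose, the force, the opening and the grip force at its end, in the units of the state.
- state(): the state, without advancing time (a new reading comes with each control period).
- camera(name): name is "side" or "top" or "wrist"; returns (picture, depth): 400x640x3 uint8, red, green, blue; 400x640 float32, m along the optical axis (not along the pixel's ray), 0 where there is no reading.
- calibration(name): a dict with "fx", "fy", "cx", "cy" (pixels), "k1" (the pictures are not rectified: a ray, as slopes to the right and down, at radius r is drawn at 1 + k1 r^2 times it, then the intrinsics apply), "R" (3x3) and "t" (3): a world point X has camera coordinates R X + t; the wrist camera has in their place "T_tool_cam" (4x4, takes a point from camera to tool coordinates, whose origin is the TCP and whose axes are the flange's). Camera axes: x right, y down, z forward; pixel columns grow to the right and rows downward; lengths in m; the calibration is good to about 2 mm. A picture is of the moment at which its call begins: read the wrist's pose just before it. calibration takes no time and is no camera call.
- job_done(): hands the job in; it is judged then, once.
Trained networks look in the newest picture that a camera, given by its name, has taken for a name from the list of things; names that differ only in an ending like _2 or _b are one class to them, and where a whole thing is asked for, a point or a joint stands for the part that bears it (a point fixed in the world has none). Each returns a list of dicts, best first, with "conf" (0 to 1); they miss things now and then, are a little off and sometimes report something else, mostly with a low value. They report only what shows in the picture. A call takes as long as a camera call.
- find_in(camera, query): "xy" ([column, row] in pixels, amid what is visible of it).
- outline_of(camera, query): "region" (400x640 bool, what is visible of it) and "xy" ([column, row] in pixels, amid what is visible of it).
- spot_point(camera, query): "xy" ([column, row] in pixels: a listed point, or the origin of a listed thing).
The state is a dict: "t": time; "joint_pos": joint angles; "qvel": joint speeds; "joint_torque": joint torques, N m; "tool_pos": TCP position; "eef_rot": TCP orientation; "wrist_force": force on the tool from outside, world axes, zero at the start; "wrist_torque": the same for the moment, N m; "width": opening from 0.0 (shut) to 1.0 (fully open); "finger_force": force on a finger pad.
Only numpy, scipy, OpenCV 4.12 (cv2) and the standard library are available. Lean on these libraries where they do the work, as an engineer would, in place of code of your own. Each camera call takes 0.05 s, during which the arm holds its last target. There are 200 camera calls.

### The job

Get the sherd camera ready: first swing the shutter's cocking lever round to its stop and let it spring back. Then take the polarising filter by its knurled rim, keeping off its glass, slip it onto the lens and turn it until its hidden keyway drops over the index pin; push it fully home against the spring and keep hold of it there, so that I can do up its clamp screw: finish while still gripping it and pressing it home. Leave the sherds, the scale bar and the lens cap where they are.

Things in the scene. Friction and masses are not known exactly. Their poses are not given: they have to be found in the camera images.
- camera: Technical camera on its back in a wooden cradle, fixed, lens straight up, 160 x 190 mm. Origin on the table below the lens axis, z up; the red index dot and the index pin are on its +x side. Heights above the table: camera frame up to 103 mm, round shutter (98 mm across) up to 134, silver speed ring (84 mm across) up to 137, black seat (68 mm across) up to 144, lens barrel up to 168 mm.
- lens_seat (a point): Centre of the seat on the lens axis, 144 mm above the table, axes as the camera's: the filter's underside is here when fully home. A steel spring ring round the barrel stands 6 mm above the seat; it pushes up with 3 N when first touched, 8 N when pressed flush, and lifts a filter that is let go of.
- barrel_top (a point): Centre of the lens barrel's front, 24 mm above the seat. The barrel is 42 mm in diameter, tapered to 34 mm over its last 6 mm.
- index_pin (a point): Outer end of the brass index pin, 5 mm thick, which sticks 6.5 mm out of the side of the barrel towards the camera's +x; its middle is 8 mm and its top 10.5 mm above the seat.
- cocking_lever (a joint): Angle of the shutter's cocking lever about the lens axis: 0 at rest, 0.9 rad at its stop; it grows counter-clockwise seen from above. The spring needs about 1.5 N at the tab at rest and 4 N at the stop and brings the lever back by itself when let go.
- lever_tip (a point): Middle of the lever's upturned pale thumb tab, 63 mm from the lens axis, at 142 mm height; the tab is 16 mm long radially, 6 mm thick along its swing, and stands from 127 to 149 mm above the table. At rest it is 2.2 rad counter-clockwise of the camera's +x.
- filter: Polarising filter in a knurled black slip-on cell: a round cap, 64 mm outer diameter, 30 mm high, about 95 g, lying open end down on a blue felt 4 mm thick. Origin at the centre of its open underside, z up through the glass, +x towards the white index line on its rim. The knurled side is gripped all round.
- filter_bore (a point): On the filter's axis, 14 mm above its underside: top of the brass sleeve inside, 44.4 mm bore (1.2 mm play all round on the barrel), with one keyway 9 mm wide along it, hidden. It was clamped by eye: the keyway may be up to 0.6 rad either side of the index line. Until it meets the pin the cell stops 10.5 mm short of home; then it drops 4.5 mm freely, the last 6 mm against the spring.
- filter_glass: The dark filter glass in the top of the cell, 54 mm across, its face 1 mm below the rim. Same origin and axes as the filter. Not to be touched.
- scale_bar: Loose black and white photo scale, 150 x 26 x 6 mm, origin under its centre, length along its x. Leave alone.
- lens_cap: Loose black lens cap, 52 mm across, 9 mm high, origin under its centre. Leave alone.
- grey_sherd: Loose grey pot sherd, about 100 x 40 x 50 mm. Leave alone.
- red_sherd: Loose red pot sherd, about 90 x 35 x 45 mm. Leave alone.

How it is judged:
On the way, in this order (a step that is already met when the one before it is completed fails the run):
1. the cocking lever is swung to its stop (value of joint cocking_lever above 0.84 rad), for 0.1 s.
2. the lever has sprung back, with the filter not yet on the lens (value of joint cocking_lever below 0.1 rad and horizontal distance between filter and lens_seat above 0.05 m), for 0.1 s.
3. the filter is over the pin and fully home on the lens (z of filter in the frame of lens_seat below 0.0015 m and horizontal distance between filter and lens_seat below 0.003 m and angle between filter's own z axis and vertical below 0.06 rad), for 0.3 s.
At the end, for the whole second after the job is handed in: The filter is held by the fingers (more than 2 N of contact) fully home on the lens: its underside within 1.5 mm of the seat, centred within 3 mm, tilted less than 0.06 rad; the cocking lever is back at rest (below 0.1 rad) (all of step 3 and contact force between the fingers and filter above 2 N and value of joint cocking_lever below 0.1 rad); the arm keeps its last pose, push and grip.
It fails at once if the filter's glass is touched by the fingers (contact force between the fingers and filter_glass above 1 N).
It fails at once if the scale bar is moved by more than 20 mm (distance of scale_bar from where it was at the start of the episode above 0.02 m).
It fails at once if the lens cap is moved by more than 20 mm (distance of lens_cap from where it was at the start of the episode above 0.02 m).
It fails at once if the grey sherd is moved by more than 20 mm (distance of grey_sherd from where it was at the start of the episode above 0.02 m).
It fails at once if the red sherd is moved by more than 20 mm (distance of red_sherd from where it was at the start of the episode above 0.02 m).
It also fails if it takes over 72 s, if anything falls off the work surface, if the arm or the gripper's body presses on something with over 40 N, if the wrist force passes 120 N, or if a joint passes its speed limit or range.

## Working session

There is one attempt and no reset: what is moved stays moved. The work goes in short steps, Python scripts to look and compute and a shell command to move; the robot and the scene stay as the last step left them, time stands still between calls to the robot, and variables do not carry over. Pictures are saved under pics/ and viewed, at most 10 in all, crops included, and the job is handed in when it is done.

```bash
ls; mkdir -p pics; cat > h.py <<'E'
from station import *
import numpy as np, cv2
from scipy.spatial.transform import Rotation as Ro
def und(cal,xy):
    d=np.array([(xy[0]-cal["cx"])/cal["fx"],(xy[1]-cal["cy"])/cal["fy"]]);u=d.copy()
    for _ in range(20): u=d/(1+cal["k1"]*(u@u))
    return np.array([u[0],u[1],1.])
def pose(s=None):
    s=s or state(); T=np.eye(4); T[:3,:3]=Ro.from_euler('xyz',s["eef_rot"]).as_matrix(); T[:3,3]=s["tool_pos"]; return T
def ray(name,xy,T=None):
    c=calibration(name)
    if name=="wrist":
        M=T@np.array(c["T_tool_cam"]); R=M[:3,:3]; o=M[:3,3]
    else:
        R=np.array(c["R"]).T; o=-R@np.array(c["t"])
    return o,R@und(c,xy)
def atz(name,xy,z,T=None):
    o,d=ray(name,xy,T); return o+d*(z-o[2])/d[2]
def tri(rs):
    A=0;b=0
    for o,d in rs:
        d=d/np.linalg.norm(d);P=np.eye(3)-np.outer(d,d);A=A+P;b=b+P@o
    x=np.linalg.solve(A,b)
    return x,[np.linalg.norm(np.cross(x-o,d/np.linalg.norm(d))) for o,d in rs]
def save(n,p): cv2.imwrite("pics/"+n+".png",cv2.cvtColor(p,cv2.COLOR_RGB2BGR))
E
python3 - <<'E'
from h import *
s=state();print({k:np.round(v,3) for k,v in s.items()})
for n in("top","side"):
    p,d=camera(n);save(n+"1",p)
    c=calibration(n);print(n,c["fx"],np.round(-np.array(c["R"]).T@np.array(c["t"]),3))
    for q in("lens_seat","barrel_top","index_pin","lever_tip","filter","filter_glass","scale_bar","lens_cap","grey_sherd","red_sherd","camera"):
        r=spot_point(n,q); 
        for e in r[:2]:
            x=e["xy"];o,dd=ray(n,x);z=d[int(x[1]),int(x[0])];print(q,np.round(x,1),round(e["conf"],2),np.round(o+dd*z,3))
E
```

```text
pics
{'t': np.float64(0.0), 'joint_pos': array([ 1.299,  0.69 , -0.195,  1.566,  0.157,  0.903, -0.215]), 'qvel': array([-0.   , -0.   ,  0.   ,  0.   ,  0.   ,  0.001,  0.002]), 'joint_torque': array([ 1.0000e-03, -5.2755e+01, -1.2670e+00, -1.5343e+01, -5.3000e-02,
        7.0000e-03,  0.0000e+00]), 'tool_pos': array([ 0.188, -0.595,  0.216]), 'eef_rot': array([-3.14 ,  0.   ,  0.306]), 'wrist_force': array([-0.943,  0.406,  0.648]), 'wrist_torque': array([ 0.009,  0.012, -0.003]), 'finger_force': np.float64(0.0), 'width': np.float64(1.003)}
top 501.3480283003075 [ 0.434 -0.012  1.057]
lens_seat [438.1 246.2] 0.75 [ 0.497 -0.221  0.171]
barrel_top [436.2 247.4] 0.71 [ 0.495 -0.217  0.173]
barrel_top [347.4 137.4] 0.32 [ 0.745 -0.074  0.007]
index_pin [347.6 136.9] 0.74 [ 0.747 -0.074  0.006]
index_pin [437.1 234. ] 0.58 [ 0.52  -0.224  0.153]
lever_tip [409.  264.1] 0.6 [ 0.467 -0.172  0.15 ]
filter [229.4 237.4] 0.96 [0.526 0.172 0.034]
filter [435.4 246.3] 0.17 [ 0.497 -0.216  0.172]
filter_glass [229.  236.1] 0.81 [0.529 0.173 0.033]
filter_glass [266.3 131.6] 0.23 [0.76  0.103 0
[... 407 characters left out ...]
 410.96200100084906 [ 0.344 -0.642  0.887]
lens_seat [305.6 282.6] 0.7 [ 0.49  -0.237  0.167]
barrel_top [307.4 274. ] 0.78 [ 0.5   -0.223  0.172]
barrel_top [312.8 163.4] 0.71 [0.711 0.233 0.011]
index_pin [318.3 273.7] 0.91 [ 0.526 -0.218  0.148]
lever_tip [306.  275.8] 0.64 [ 0.497 -0.224  0.169]
lever_tip [280.2 266.8] 0.46 [ 0.46  -0.169  0.148]
filter [266.6 192.5] 0.77 [0.532 0.155 0.034]
filter_glass [266.  191.3] 0.51 [0.533 0.162 0.032]
scale_bar [367.2 232.7] 0.79 [ 0.734 -0.075  0.007]
lens_cap [349.3 184.1] 0.72 [0.773 0.104 0.01 ]
grey_sherd [397.  272.6] 0.59 [ 0.74  -0.218  0.008]
red_sherd [313.8 163.6] 0.6 [0.716 0.237 0.005]
camera [305.9 310.8] 0.57 [ 0.476 -0.267  0.11 ]
```

```bash
python3 -c "
import cv2,numpy as np
a=cv2.imread('pics/top1.png');b=cv2.imread('pics/side1.png')
cv2.imwrite('pics/both.png',cv2.resize(np.vstack([a,b]),(480,600),interpolation=cv2.INTER_AREA))"
```

```text
(no output)
```

View pics/top1.png

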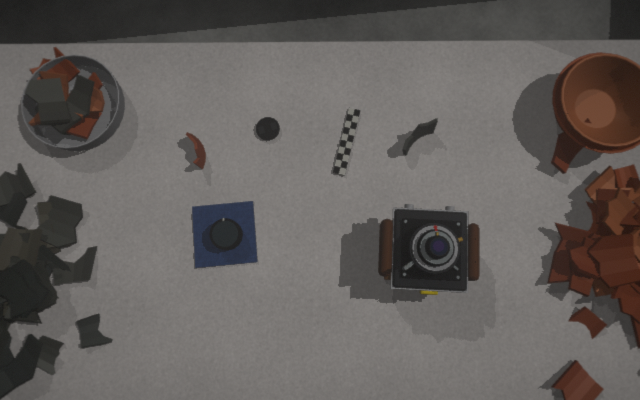

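View pics/side1.png

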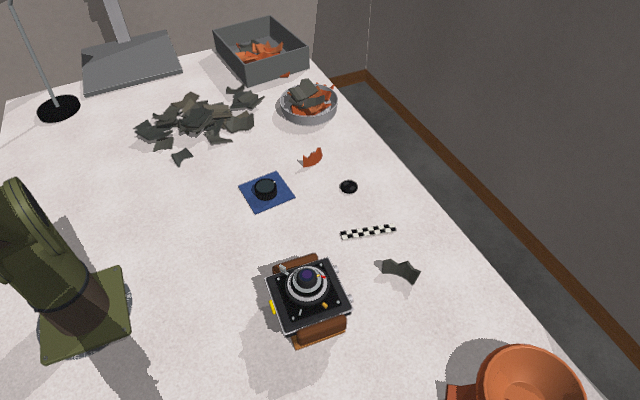

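The top view shows the camera at (436,247) with its red dot straight up the image (world +x), the lever tab at (409,265) and the filter on the felt at (226,234) with its line at (224,219). In the side view the camera is at (306,280) and the filter at (266,188). The two views agree on the lens axis at about (0.497, -0.220) and the filter at about (0.53, 0.17). I'll move in for a close wrist view.

```bash
python3 -m crank '[{"x":38,"y":-27,"z":-12,"grip":1},{"x":38,"y":-27,"z":-12,"grip":1},{"x":38,"y":-27,"z":-12,"grip":1},{"x":38,"y":-27,"z":-12,"grip":1},{"x":38,"y":-27,"z":-12,"grip":1}]' 20
python3 -m crank '[{"x":38,"y":-27,"z":-12,"grip":1},{"x":38,"y":-27,"z":-12,"grip":1},{"x":38,"y":-27,"z":-12,"grip":1},{"x":38,"y":-27,"z":-12,"grip":1},{"x":30,"y":-27,"z":-12,"grip":1}]'
python3 - <<'E'
from h import *
print(np.round(calibration("wrist")["T_tool_cam"],3))
s=state();T=pose(s);p,d=camera("wrist");save("w1",p);np.save("w1T",T)
for q in("lens_seat","barrel_top","index_pin","lever_tip"):
    for e in spot_point("wrist",q)[:2]:
        x=e["xy"];o,dd=ray("wrist",x,T);z=d[int(x[1]),int(x[0])];print(q,np.round(x,1),round(e["conf"],2),np.round(o+dd*z,3))
print(s["tool_pos"],s["eef_rot"],s["joint_pos"])
E
```

```text
[[-0.001 -0.963 -0.271  0.07 ]
 [ 1.    -0.001 -0.    -0.   ]
 [-0.    -0.271  0.963 -0.168]
 [ 0.     0.     0.     1.   ]]
[ 0.18819288 -0.59602287  0.21693473] [ 3.14152763e+00 -1.28320784e-05  3.05790020e-01] [ 1.29880088  0.68911912 -0.19460712  1.56528586  0.15730542  0.90250666
 -0.21513491]invalid input at $[0]: expected keys x, y, z, wx, wy, wz, grip
invalid input at $[0]: expected keys x, y, z, wx, wy, wz, grip
```

View pics/w1.png

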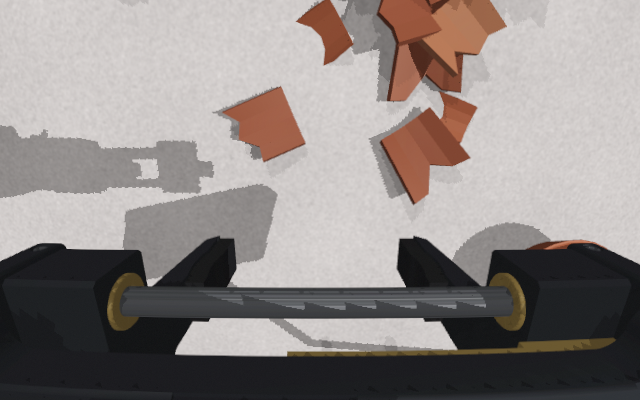

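The rows were refused because every key is required, so this picture only shows the starting spot (gripper at the bottom, red sherds). I'll resend the rows with all the keys.

```bash
python3 -m crank '[{"x":38,"y":-27,"z":-12,"wx":0,"wy":0,"wz":0,"grip":1},{"x":38,"y":-27,"z":-12,"wx":0,"wy":0,"wz":0,"grip":1},{"x":38,"y":-27,"z":-12,"wx":0,"wy":0,"wz":0,"grip":1},{"x":38,"y":-27,"z":-12,"wx":0,"wy":0,"wz":0,"grip":1},{"x":38,"y":-27,"z":-12,"wx":0,"wy":0,"wz":0,"grip":1}]' 20
python3 -m crank '[{"x":38,"y":-27,"z":-12,"wx":0,"wy":0,"wz":0,"grip":1},{"x":38,"y":-27,"z":-12,"wx":0,"wy":0,"wz":0,"grip":1},{"x":38,"y":-27,"z":-12,"wx":0,"wy":0,"wz":0,"grip":1},{"x":30,"y":-27,"z":-12,"wx":0,"wy":0,"wz":0,"grip":1},{"x":0,"y":-27,"z":-12,"wx":0,"wy":0,"wz":0,"grip":1}]'
cat > look.py <<'E'
from h import *
import sys
s=state();T=pose(s);p,d=camera("wrist");save(sys.argv[1],p);np.savez(sys.argv[1],T=T,d=d,p=p)
for q in sys.argv[2:]:
    for e in spot_point("wrist",q)[:2]:
        x=e["xy"];o,dd=ray("wrist",x,T);z=d[int(x[1]),int(x[0])];print(q,np.round(x,1),round(e["conf"],2),np.round(o+dd*z,4))
print({k:np.round(s[k],4) for k in("t","tool_pos","eef_rot","joint_pos")})
E
python3 look.py w2 lens_seat barrel_top index_pin lever_tip
```

```text
t: 2.08
tool_pos: [0.3296, -0.4088, 0.2775]
eef_rot: [3.141, -0.0, 0.306]
wrist_force: [-0.8, -0.3, 0.1]
width: 0.461
finger_force: 0.0
t: 2.7
tool_pos: [0.4276, -0.2355, 0.3374]
eef_rot: [-3.142, -0.002, 0.31]
wrist_force: [0.1, -0.4, -0.2]
width: 0.004
finger_force: 0.0
lens_seat [321.7 118.6] 0.9 [ 0.498  -0.2191  0.1699]
lens_seat [272.8 133. ] 0.57 [ 0.4651 -0.1694  0.1485]
barrel_top [326.  117.9] 0.84 [ 0.5001 -0.2233  0.1711]
index_pin [329.8  96.2] 0.56 [ 0.5248 -0.2206  0.1492]
lever_tip [275.7 134.6] 0.6 [ 0.4644 -0.1733  0.1497]
lever_tip [330.8  94.1] 0.22 [ 0.5274 -0.221   0.1488]
{'t': np.float64(2.7), 'tool_pos': array([ 0.4276, -0.2355,  0.3374]), 'eef_rot': array([-3.1415e+00, -2.0000e-03,  3.1000e-01]), 'joint_pos': array([ 0.573 ,  0.3647, -0.2357,  1.7866,  0.0976,  1.0002, -0.9613])}
```

View pics/w2.png

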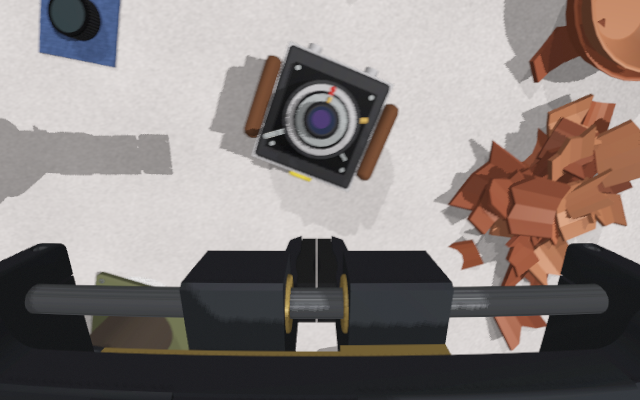

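The wrist view shows the lens at (321,118), the red dot at (332,90), the pale lever tab at about (275,133) and the felt and filter at the top left. I'll use the depth to refine these.

```bash
cat >> h.py <<'E'
def cloud(name,d,T=None):
    c=calibration(name);v,u=np.mgrid[0:400,0:640]
    P=np.stack([(u-c["cx"])/c["fx"],(v-c["cy"])/c["fy"]],-1);U=P.copy()
    for _ in range(15): U=P/(1+c["k1"]*(U**2).sum(-1,keepdims=True))
    Q=np.dstack([U,np.ones_like(d)])*d[...,None]
    if name=="wrist":
        M=T@np.array(c["T_tool_cam"]);R=M[:3,:3];o=M[:3,3]
    else:
        R=np.array(c["R"]).T;o=-R@np.array(c["t"])
    W=Q@R.T+o; W[d<=0]=np.nan; return W
E
python3 - <<'E'
from h import *
f=np.load("w2.npz");A=cloud("wrist",f["d"],f["T"])
p,d=camera("top");B=cloud("top",d)
p2,d2=camera("side");C=cloud("side",d2)
for n,W in(("w",A),("t",B),("s",C)):
    P=W.reshape(-1,3);r=np.hypot(P[:,0]-.498,P[:,1]+.220)
    m=(r<.03)&(P[:,2]>.16);print(n,"barrel",m.sum(),P[m].mean(0).round(4),np.percentile(P[m,2],[10,50,90]).round(4),(P[m].max(0)+P[m].min(0))[:2]/2)
    for a,b,nm in((.1385,.143,"seat?"),(.132,.139,"ring")):pass
    m=(r>.052)&(r<.08)&(P[:,2]>.138)&(P[:,2]<.16);q=P[m];print(n,"tab",m.sum(),q.mean(0).round(4) if len(q) else "",np.percentile(q[:,2],[10,50,90]).round(4) if len(q) else "")
    m=(np.hypot(P[:,0]-.53,P[:,1]-.17)<.06)&(P[:,2]>.022)&(P[:,2]<.06);q=P[m]
    if m.sum()>20: print(n,"filter",m.sum(),q.mean(0).round(4),((q.max(0)+q.min(0))/2).round(4),q[:,2].max().round(4))
    m=(r<.15)&(P[:,2]>.092)&(P[:,2]<.108)
    rect=cv2.minAreaRect(P[m][:,:2].astype(np.float32)*1000);print(n,"frame",np.round(rect[0],1),np.round(rect[1],1),rect[2])
E
```

```text
w barrel 1118 [ 0.4976 -0.2208  0.168 ] [0.1643 0.1687 0.1701] [ 0.49757494 -0.22106175]
w tab 77 [ 0.4636 -0.1683  0.1488] [0.1471 0.1492 0.1503]
w filter 1458 [0.5313 0.1794 0.0325] [0.532  0.1839 0.0297] 0.0374
w frame [ 498.1 -220.8] [188.8 171.5] 86.70490264892578
t barrel 850 [ 0.4851 -0.2171  0.4271] [0.1647 0.1716 0.7069] [ 0.49293605 -0.22225729]
t tab 36 [ 0.4632 -0.1691  0.1477] [0.1449 0.1481 0.1504]
t filter 781 [0.5346 0.1817 0.0324] [0.5351 0.1815 0.0304] 0.0387
t frame [ 497.8 -221.2] [185.5 170.4] 86.5785903930664
s barrel 458 [ 0.4889 -0.2251  0.3501] [0.1643 0.1698 0.703 ] [ 0.49362107 -0.22277986]
s tab 35 [ 0.4638 -0.1705  0.1457] [0.1396 0.1468 0.1496]
s frame [ 498.4 -223.2] [187.7 171.5] 86.64629364013672
```

The lens axis is at (0.4977, -0.221) from all three cameras. The tab is at 62 mm radius, 2.14 rad and 149 mm high, which gives a camera yaw of about -0.058, and the frame outline agrees. I'll turn the closed fingers to lie tangentially clockwise of the tab.

```bash
python3 -m crank '[{"x":0,"y":0,"z":20,"wx":0,"wy":0,"wz":0.187,"grip":1},{"x":0,"y":0,"z":20,"wx":0,"wy":0,"wz":0.187,"grip":1},{"x":0,"y":0,"z":20,"wx":0,"wy":0,"wz":0.187,"grip":1},{"x":0,"y":0,"z":20,"wx":0,"wy":0,"wz":0.187,"grip":1},{"x":0,"y":0,"z":20,"wx":0,"wy":0,"wz":0.187,"grip":1}]'
python3 -m crank '[{"x":0,"y":0,"z":0,"wx":0,"wy":0,"wz":0.187,"grip":1},{"x":0,"y":0,"z":0,"wx":0,"wy":0,"wz":0.187,"grip":1},{"x":-18,"y":-50,"z":0,"wx":0,"wy":0,"wz":0,"grip":1},{"x":-18,"y":-50,"z":0,"wx":0,"wy":0,"wz":0,"grip":1},{"x":0,"y":0,"z":0,"wx":0,"wy":0,"wz":0,"grip":1}]'
cat > go.py <<'E'
# go.py x y z yaw : remaining move in tool axes (mm) and wz
from h import *
import sys
x,y,z,w=map(float,sys.argv[1:5]);s=state();T=pose(s)
D=np.eye(4);D[:3,:3]=Ro.from_euler('xyz',[np.pi,0,w]).as_matrix();D[:3,3]=[x,y,z]
E=np.linalg.inv(T)@D
print("shift mm",(E[:3,3]*1000).round(1),"rot",Ro.from_matrix(E[:3,:3]).as_rotvec().round(3),"t",round(float(s["t"]),2),"q",np.round(s["joint_pos"],2),"F",np.round(s["wrist_force"],1))
E
python3 go.py .4915 -.1502 .138 -1.0
```

```text
t: 3.68
tool_pos: [0.4251, -0.2391, 0.2359]
eef_rot: [3.141, 0.0, -0.637]
wrist_force: [0.2, -0.1, -0.3]
width: 0.011
finger_force: 0.0
t: 4.3
tool_pos: [0.4933, -0.1501, 0.2362]
eef_rot: [-3.14, 0.001, -0.996]
wrist_force: [-1.4, -0.2, -1.2]
width: 0.001
finger_force: 0.0
shift mm [-0.8  1.7 98.2] rot [-0.002  0.001  0.004] t 4.3 q [ 0.12  0.52  0.14  1.88 -0.11  0.75 -2.25] F [-1.4 -0.2 -1.2]
```

```bash
python3 -m crank '[{"x":0,"y":1,"z":33,"wx":0,"wy":0,"wz":0,"grip":1},{"x":0,"y":0,"z":33,"wx":0,"wy":0,"wz":0,"grip":1},{"x":0,"y":0,"z":30,"wx":0,"wy":0,"wz":0,"grip":1},{"x":0,"y":0,"z":2,"wx":0,"wy":0,"wz":0,"grip":1},{"x":0,"y":0,"z":0,"wx":0,"wy":0,"wz":0,"grip":1}]'; python3 go.py .4810 -.1567 .138 -1.0
python3 look.py w3 lever_tip
```

```text
t: 4.92
tool_pos: [0.4896, -0.1556, 0.1394]
eef_rot: [3.142, -0.001, -1.005]
wrist_force: [-0.0, 0.5, -0.1]
width: 0.002
finger_force: 0.0
shift mm [-3.7  7.8  1.4] rot [ 0.    -0.001 -0.005] t 4.92 q [ 0.15  0.67  0.11  1.98 -0.14  0.49 -2.22] F [-0.   0.5 -0.1]
lever_tip [365.1 247.2] 0.71 [ 0.4651 -0.1693  0.1502]
{'t': np.float64(4.925), 'tool_pos': array([ 0.4896, -0.1556,  0.1394]), 'eef_rot': array([ 3.1415e+00, -9.0000e-04, -1.0048e+00]), 'joint_pos': array([ 0.1528,  0.6687,  0.1053,  1.9847, -0.1363,  0.4942, -2.2199])}
```

View pics/w3.png

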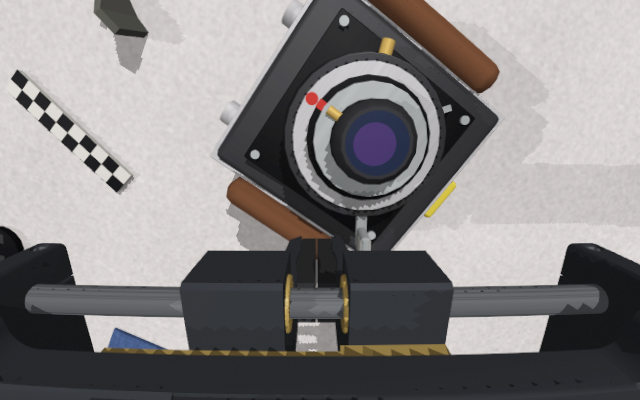

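The tab is at (363,240), just to the right (+y) of the closed fingers with about 7 mm of gap, as intended. Next I push it along the arc.

```bash
python3 -m crank '[{"x":-2,"y":8,"z":1,"wx":0,"wy":0,"wz":0,"grip":1},{"x":-2.4,"y":9.6,"z":0,"wx":0,"wy":0,"wz":-0.15,"grip":1},{"x":-2.4,"y":9.6,"z":0,"wx":0,"wy":0,"wz":-0.15,"grip":1},{"x":-2.4,"y":9.6,"z":0,"wx":0,"wy":0,"wz":-0.15,"grip":1},{"x":0,"y":0,"z":0,"wx":0,"wy":0,"wz":0,"grip":1}]'
python3 go.py .4977 -.221 .138 -0.55
```

```text
t: 5.65
tool_pos: [0.4545, -0.1712, 0.1384]
eef_rot: [3.141, -0.0, -0.556]
wrist_force: [0.7, -0.8, 0.3]
width: 0.005
finger_force: 0.0
shift mm [62.9 19.5  0.5] rot [ 0.    -0.    -0.006] t 5.65 q [ 0.28  0.64 -0.03  2.06  0.04  0.44 -1.9 ] F [ 0.7 -0.8  0.3]
```

```bash
python3 -m crank '[{"x":-2.4,"y":9.6,"z":0,"wx":0,"wy":0,"wz":-0.15,"grip":1},{"x":-2.4,"y":9.6,"z":0,"wx":0,"wy":0,"wz":-0.15,"grip":1},{"x":-2.4,"y":9.6,"z":0,"wx":0,"wy":0,"wz":-0.15,"grip":1},{"x":0,"y":2,"z":0,"wx":0,"wy":0,"wz":0,"grip":1},{"x":0,"y":0,"z":0,"wx":0,"wy":0,"wz":0,"grip":1}]'
python3 go.py .4977 -.221 .138 -0.1; python3 look.py w4 lever_tip; python3 - <<'E'
from h import *
f=np.load("w4.npz");W=cloud("wrist",f["d"],f["T"]).reshape(-1,3)
r=np.hypot(W[:,0]-.4977,W[:,1]+.221);m=(r>.053)&(r<.074)&(W[:,2]>.138)&(W[:,2]<.155)
q=W[m];a=np.arctan2(q[:,1]+.221,q[:,0]-.4977)%(2*np.pi);print(m.sum(),np.percentile(a,[5,25,50,75,95]).round(3))
E
```

```text
t: 6.28
tool_pos: [0.4379, -0.1957, 0.1381]
eef_rot: [3.142, -0.001, -0.107]
wrist_force: [-0.5, -0.3, 0.4]
width: 0.004
finger_force: 0.0
shift mm [62.1 18.7  0.1] rot [ 0.    -0.001 -0.007] t 6.28 q [ 0.42  0.64 -0.15  2.07  0.21  0.44 -1.57] F [-0.5 -0.3  0.4]
lever_tip [266.9 206.9] 0.76 [ 0.4641 -0.1707  0.1497]
{'t': np.float64(6.275), 'tool_pos': array([ 0.4379, -0.1957,  0.1381]), 'eef_rot': array([ 3.1416e+00, -7.0000e-04, -1.0680e-01]), 'joint_pos': array([ 0.4219,  0.6373, -0.1542,  2.0745,  0.2143,  0.4437, -1.5741])}
369 [2.09  2.11  2.135 2.162 2.185]
```

View pics/w4.png

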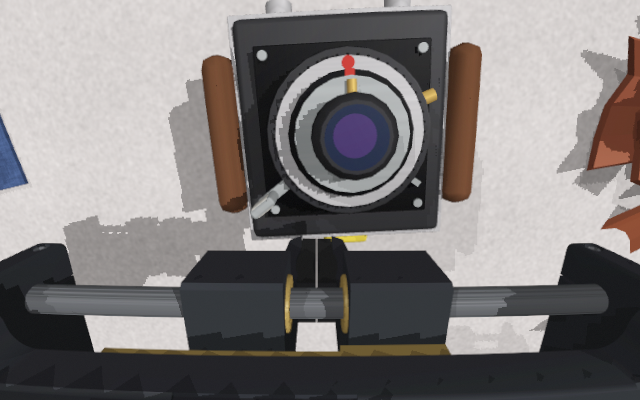

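The view shows the tab at (266,207), back at its rest angle of 2.14 rad, with the fingers already past it and almost no wrist force. Either it slipped past or it was never carried. I'll go back and retry lower and slower, measuring the tab angle as I push.

```bash
python3 -m crank '[{"x":0,"y":0,"z":-32,"wx":0,"wy":0,"wz":0,"grip":1},{"x":-2,"y":-13,"z":0,"wx":0,"wy":0,"wz":0.18,"grip":1},{"x":-2,"y":-13,"z":0,"wx":0,"wy":0,"wz":0.18,"grip":1},{"x":-2,"y":-13,"z":0,"wx":0,"wy":0,"wz":0.18,"grip":1},{"x":-2,"y":-13,"z":0,"wx":0,"wy":0,"wz":0.18,"grip":1}]'
python3 -m crank '[{"x":0,"y":-13,"z":0,"wx":0,"wy":0,"wz":0.18,"grip":1},{"x":0,"y":0,"z":0,"wx":0,"wy":0,"wz":0,"grip":1}]'
python3 go.py .4896 -.1556 .131 -1.0
```

```text
t: 7.0
tool_pos: [0.449, -0.1446, 0.17]
eef_rot: [-3.141, -0.0, -0.83]
wrist_force: [0.3, 0.1, 0.1]
width: 0.007
finger_force: 0.0
t: 7.25
tool_pos: [0.4593, -0.1354, 0.1699]
eef_rot: [-3.141, -0.001, -1.0]
wrist_force: [0.2, -0.5, -0.7]
width: 0.006
finger_force: 0.0
shift mm [ 33.3 -14.6  38.9] rot [-0.001 -0.001  0.   ] t 7.25 q [ 0.13  0.58  0.1   2.06 -0.11  0.51 -2.26] F [ 0.2 -0.5 -0.7]
```

```bash
python3 -m crank '[{"x":30,"y":-18,"z":0,"wx":0,"wy":0,"wz":0,"grip":1},{"x":0,"y":0,"z":20,"wx":0,"wy":0,"wz":0,"grip":1},{"x":0,"y":0,"z":18,"wx":0,"wy":0,"wz":0,"grip":1},{"x":0,"y":8,"z":0,"wx":0,"wy":0,"wz":0,"grip":1},{"x":0,"y":0,"z":0,"wx":0,"wy":0,"wz":0,"grip":1}]'
cat > tab.py <<'E'
from h import *
T=pose();p,d=camera("wrist");save("tab",p);W=cloud("wrist",d,T).reshape(-1,3)
L=T[:3,:3].T@(np.array([.4977,-.221,.138])-T[:3,3]);s=state()
r=np.hypot(W[:,0]-.4977,W[:,1]+.221);m=(r>.053)&(r<.072)&(W[:,2]>.138)&(W[:,2]<.153)
q=W[m];a=np.arctan2(q[:,1]+.221,q[:,0]-.4977)%(2*np.pi);print("tab pts",m.sum(),np.percentile(a,[5,25,50,75,95]).round(3),"lens in tool",(L*1000).round(1),"yaw",s["eef_rot"][2].round(3),"F",np.round(s["wrist_force"],1),"t",s["t"])
for e in spot_point("wrist","lever_tip")[:1]:
    X=atz("wrist",e["xy"],.142,T);print("tip",e["conf"],np.arctan2(X[1]+.221,X[0]-.4977),np.hypot(X[1]+.221,X[0]-.4977),T[:3,:3].T@(X-T[:3,3]))
E
python3 tab.py
python3 -m crank '[{"x":0,"y":4,"z":0,"wx":0,"wy":0,"wz":0,"grip":1},{"x":0,"y":4,"z":0,"wx":0,"wy":0,"wz":0,"grip":1},{"x":0,"y":0,"z":0,"wx":0,"wy":0,"wz":0,"grip":1}]'; python3 tab.py
```

```text
t: 7.88
tool_pos: [0.4818, -0.1577, 0.1324]
eef_rot: [3.141, -0.0, -1.004]
wrist_force: [0.4, -0.3, 0.4]
width: 0.001
finger_force: 0.0
tab pts 225 [2.088 2.103 2.131 2.158 2.185] lens in tool [61.9 20.6 -5.6] yaw -1.004 F [-0.1 -0.1  0.4] t 7.925
tip 0.69 2.148192785352776 0.06490400327861792 [-0.00297883  0.02131274 -0.00960061]
t: 8.35
tool_pos: [0.4757, -0.1613, 0.1321]
eef_rot: [3.141, -0.0, -1.004]
wrist_force: [-0.0, -0.4, -0.2]
width: 0.009
finger_force: 0.0
tab pts 92 [2.099 2.125 2.155 2.179 2.195] lens in tool [62.2 13.5 -5.9] yaw -1.003 F [ 0.3  0.3 -0.5] t 8.4
tip 0.74 2.1390668976617904 0.0638406025487776 [-0.00166859  0.01358216 -0.00992506]
```

```bash
python3 -m crank '[{"x":0,"y":4,"z":0,"wx":0,"wy":0,"wz":0,"grip":1},{"x":0,"y":0,"z":0,"wx":0,"wy":0,"wz":0,"grip":1}]'; python3 tab.py
python3 -m crank '[{"x":0,"y":4,"z":0,"wx":0,"wy":0,"wz":0,"grip":1},{"x":0,"y":0,"z":0,"wx":0,"wy":0,"wz":0,"grip":1}]'; python3 tab.py
python3 -m crank '[{"x":0,"y":4,"z":0,"wx":0,"wy":0,"wz":0,"grip":1},{"x":0,"y":0,"z":0,"wx":0,"wy":0,"wz":0,"grip":1}]'; python3 tab.py
```

```text
t: 8.7
tool_pos: [0.4723, -0.1634, 0.1319]
eef_rot: [3.141, 0.0, -1.004]
wrist_force: [0.2, -0.3, -0.2]
width: 0.007
finger_force: 0.0
tab pts 60 [2.094 2.109 2.137 2.163 2.188] lens in tool [62.2  9.5 -6.1] yaw -1.003 F [0.4 0.6 0.1] t 8.75
tip 0.68 2.1358482970821187 0.06466001131955236 [-0.0024707   0.00938671 -0.01009146]
t: 9.05
tool_pos: [0.4689, -0.1656, 0.1319]
eef_rot: [3.141, 0.0, -1.004]
wrist_force: [0.2, 0.8, 0.1]
width: 0.008
finger_force: 0.0
tab pts 69 [2.094 2.114 2.141 2.163 2.183] lens in tool [62.2  5.5 -6.1] yaw -1.004 F [ 1.  -0.2 -0.2] t 9.1
tip 0.68 2.1394823795782276 0.06441723677426331 [-0.00221497  0.00559455 -0.01007952]
t: 9.4
tool_pos: [0.4655, -0.1677, 0.1319]
eef_rot: [3.141, 0.0, -1.004]
wrist_force: [0.4, 0.2, 0.3]
width: 0.005
finger_force: 0.0
tab pts 70 [2.094 2.116 2.143 2.165 2.186] lens in tool [62.2  1.5 -6.1] yaw -1.004 F [-1.1 -0.4 -0.2] t 9.45
tip 0.7 2.1609019545368033 0.06440327365076508 [-0.00214468  0.0029716  -0.01008488]
```

View pics/tab.png

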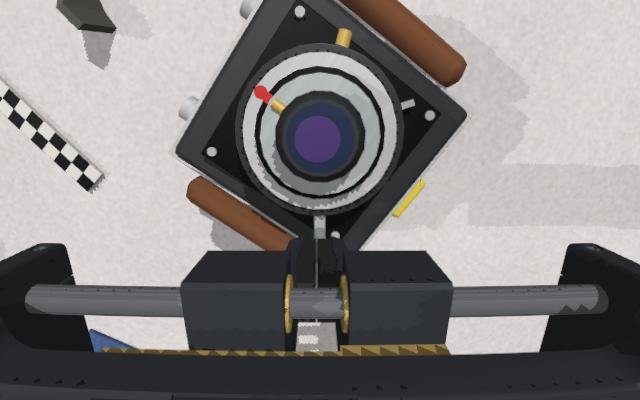

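The lever is at (320,225) in the image, apparently directly under the closed fingers at (316,245), yet there is no contact. I'll check where the fingertips really are using depth.

```bash
python3 - <<'E'
from h import *
T=pose();p,d=camera("wrist");W=cloud("wrist",d,T)
L=(W-T[:3,3])@T[:3,:3]*1000
for c in(300,310,320,330):
    print(c,[(r,*L[r,c].round(0)) for r in range(212,262,6)])
p,d=camera("side");save("s2",p);p,d=camera("top");save("t2",p)
for n in("s2","t2"):
    im=cv2.imread(f"pics/{n}.png");x,y=(306,270) if n=="s2" else (425,255)
    cv2.imwrite(f"pics/{n}c.png",cv2.resize(im[y-70:y+70,x-95:x+95],None,fx=3,fy=3,interpolation=cv2.INTER_CUBIC))
a=cv2.imread("pics/s2c.png");print(a.shape)
c=calibration("wrist");print({k:c[k] for k in("fx","fy","cx","cy","k1")})
E
```

```text
300 [(212, np.float64(18.0), np.float64(-10.0), np.float64(-3.0)), (218, np.float64(5.0), np.float64(-11.0), np.float64(24.0)), (224, np.float64(-2.0), np.float64(-12.0), np.float64(31.0)), (230, np.float64(-7.0), np.float64(-12.0), np.float64(32.0)), (236, np.float64(-12.0), np.float64(-12.0), np.float64(32.0)), (242, np.float64(10.0), np.float64(-9.0), np.float64(-30.0)), (248, np.float64(10.0), np.float64(-8.0), np.float64(-38.0)), (254, np.float64(9.0), np.float64(-8.0), np.float64(-42.0)), (260, np.float64(9.0), np.float64(-8.0), np.float64(-48.0))]
310 [(212, np.float64(17.0), np.float64(-4.0), np.float64(-2.0)), (218, np.float64(4.0), np.float64(-5.0), np.float64(25.0)), (224, np.float64(-0.0), np.float64(-5.0), np.float64(26.0)), (230, np.float64(-7.0), np.float64(-5.0), np.float64(31.0)), (236, np.float64(-11.0), np.float64(-5.0), np.float64(31.0)), (242, np.float64(9.0), np.float64(-4.0), np.float64(-27.0)), (248, np.float64(9.0), np.float64(-3.0), np.float64(-35.0)), (254, np.float64(9.0), np.float64(-3.0), np.float64(-42.0)), (260, np.float64(9.0), np.float64(-3.0), np.fl
[... 544 characters left out ...]
64(-47.0))]
330 [(212, np.float64(17.0), np.float64(8.0), np.float64(-2.0)), (218, np.float64(4.0), np.float64(9.0), np.float64(26.0)), (224, np.float64(0.0), np.float64(9.0), np.float64(24.0)), (230, np.float64(-4.0), np.float64(9.0), np.float64(25.0)), (236, np.float64(-9.0), np.float64(9.0), np.float64(26.0)), (242, np.float64(9.0), np.float64(7.0), np.float64(-27.0)), (248, np.float64(9.0), np.float64(6.0), np.float64(-35.0)), (254, np.float64(9.0), np.float64(6.0), np.float64(-41.0)), (260, np.float64(9.0), np.float64(6.0), np.float64(-49.0))]
(420, 570, 3)
{'fx': 294.8995391599776, 'fy': 294.8995391599776, 'cx': 316.18074706184444, 'cy': 203.18323883621105, 'k1': -0.045730397120617154}
```

View pics/s2c.png

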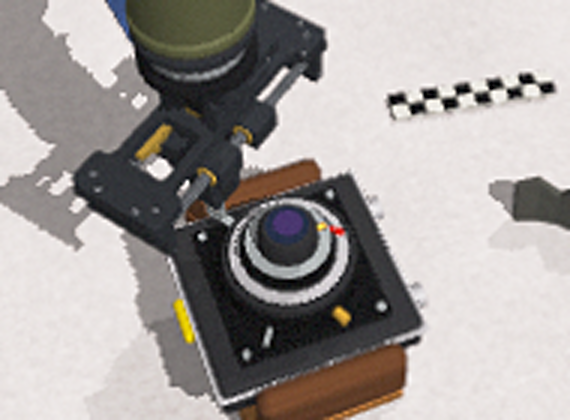

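This picture explains it. The gripper hangs over the lever with the fingertips clear above it, and the wrist depth puts the visible finger ends about 20–25 mm short of the nominal TCP. I'll measure that offset precisely.

```bash
python3 - <<'E'
from h import *
s=state();T=pose(s);p,d=camera("wrist");W=cloud("wrist",d,T)
L=(W-T[:3,3])@T[:3,:3]*1000
for c in(292,298,304,310,316,324,330,336,342):
    print(c,[(r,int(L[r,c,0]),int(L[r,c,2])) for r in range(234,246)])
c=calibration("wrist");M=np.array(c["T_tool_cam"])
for z in(0,-.010,-.015,-.019,-.022,-.025):
    X=np.linalg.inv(M)@[.009,0,z,1];print(z,"row",c["cy"]+c["fy"]*X[1]/X[2])
q=[(r,np.round(L[r,c],0)) for r,c in((255,240),(275,240),(300,240),(345,240),(390,240))];print(q)
# side camera: cloud of points near gripper
p,d=camera("side");C=(cloud("side",d).reshape(-1,3)-T[:3,3])@T[:3,:3]*1000
m=(abs(C[:,0])<14)&(abs(C[:,1])<24)&(C[:,2]>-64)&(C[:,2]<5);Q=C[m];print(len(Q));
for a in range(-64,5,6):
    k=(Q[:,2]>=a)&(Q[:,2]<a+6);print(a,k.sum(),Q[k].mean(0).round(0) if k.any() else "")
E
```

```text
292 [(234, -12, 36), (235, -12, 36), (236, -13, 35), (237, -13, 35), (238, -14, 34), (239, 10, -26), (240, 10, -28), (241, 10, -29), (242, 10, -31), (243, 10, -32), (244, 10, -32), (245, 10, -34)]
298 [(234, -10, 32), (235, -10, 31), (236, -13, 37), (237, 10, -23), (238, 10, -25), (239, 10, -27), (240, 10, -28), (241, 10, -28), (242, 10, -31), (243, 10, -31), (244, 11, -34), (245, 10, -34)]
304 [(234, -10, 32), (235, -10, 30), (236, -11, 31), (237, -12, 32), (238, -13, 32), (239, 8, -23), (240, 8, -24), (241, 9, -26), (242, 8, -27), (243, 9, -29), (244, 8, -29), (245, 8, -30)]
310 [(234, -10, 31), (235, -10, 31), (236, -11, 30), (237, -12, 31), (238, -13, 31), (239, 8, -23), (240, 8, -25), (241, 8, -25), (242, 8, -26), (243, 8, -28), (244, 8, -30), (245, 8, -30)]
316 [(234, 4, -6), (235, 4, -6), (236, 4, -9), (237, 4, -10), (238, 4, -12), (239, 8, -23), (240, 9, -25), (241, 8, -26), (242, 9, -27), (243, 9, -29), (244, 8, -29), (245, 8, -30)]
324 [(234, 6, -9), (235, 5, -10), (236, 6, -12), (237, 5, -13), (238, 6, -16), (239, 8, -22), (240, 8, -23), (241, 8, -26), (242, 8, -26), (243,
[... 536 characters left out ...]
10, -29), (242, 10, -31), (243, 10, -32), (244, 10, -33), (245, 10, -33)]
0 row 223.83368762020066
-0.01 row 229.72747146804994
-0.015 row 232.93407717769304
-0.019 row 235.63827577439548
-0.022 row 237.75341621481306
-0.025 row 239.94777522214008
[(255, array([ 34., -21., -96.])), (275, array([  34.,  -18., -106.])), (300, array([  31.,  -17., -111.])), (345, array([  17.,  -19., -110.])), (390, array([  23.,  -14., -128.]))]
109
-64 2 [ 11.  16. -61.]
-58 4 [  3.  16. -54.]
-52 7 [  8.  14. -50.]
-46 10 [  7.  14. -44.]
-40 18 [ 10.   4. -37.]
-34 21 [  8.   4. -31.]
-28 13 [ 10.   1. -26.]
-22 1 [  9.  -4. -20.]
-16 2 [  7.   2. -13.]
-10 9 [ 2.  5. -7.]
-4 17 [ 5.  4. -1.]
2 5 [9. 4. 3.]
```

Both the wrist and the side camera put the real fingertips about 22 mm behind the reported TCP, so the first push went over the tab. I'll apply that 22 mm from here on, back off, go lower and push.

```bash
python3 -m crank '[{"x":0,"y":-16,"z":0,"wx":0,"wy":0,"wz":0,"grip":1},{"x":0,"y":-16,"z":0,"wx":0,"wy":0,"wz":0,"grip":1},{"x":-1,"y":0,"z":10,"wx":0,"wy":0,"wz":0,"grip":1},{"x":0,"y":0,"z":11,"wx":0,"wy":0,"wz":0,"grip":1},{"x":0,"y":0,"z":0,"wx":0,"wy":0,"wz":0,"grip":1}]'; python3 tab.py
python3 -m crank '[{"x":0,"y":7,"z":0,"wx":0,"wy":0,"wz":0,"grip":1},{"x":0,"y":7,"z":0,"wx":0,"wy":0,"wz":0,"grip":1},{"x":0,"y":3,"z":0,"wx":0,"wy":0,"wz":0,"grip":1},{"x":0,"y":0,"z":0,"wx":0,"wy":0,"wz":0,"grip":1}]'; python3 tab.py
```

```text
t: 10.38
tool_pos: [0.4909, -0.1495, 0.1097]
eef_rot: [3.139, 0.002, -1.004]
wrist_force: [0.5, -0.6, -0.4]
width: 0.008
finger_force: 0.0
tab pts 862 [1.437 1.524 1.62  1.71  2.114] lens in tool [ 63.9  32.8 -28.4] yaw -1.004 F [-1.  -0.7  0.2] t 10.425
tip 0.71 2.1607430524368243 0.06558314223242485 [-0.00166275  0.03430644 -0.03225406]
t: 10.98
tool_pos: [0.4784, -0.1585, 0.1112]
eef_rot: [-3.141, -0.001, -1.003]
wrist_force: [1.4, 0.9, -0.2]
width: 0.008
finger_force: 0.7
tab pts 797 [1.621 1.721 1.839 1.95  2.123] lens in tool [ 63.   17.3 -26.8] yaw -1.003 F [1.7 1.  1.2] t 11.025
tip 0.6 2.163337848750681 0.06332424888593673 [-0.00025918  0.01889286 -0.03085398]
```

Contact, with about 2 N along the expected direction. Now the arc.

```bash
python3 -m crank '[{"x":-1.8,"y":9.6,"z":0,"wx":0,"wy":0,"wz":-0.15,"grip":1},{"x":-1.8,"y":9.6,"z":0,"wx":0,"wy":0,"wz":-0.15,"grip":1},{"x":-1.8,"y":9.6,"z":0,"wx":0,"wy":0,"wz":-0.15,"grip":1},{"x":-1.8,"y":9.6,"z":0,"wx":0,"wy":0,"wz":-0.15,"grip":1},{"x":0,"y":0,"z":0,"wx":0,"wy":0,"wz":0,"grip":1}]'; python3 tab.py
python3 -m crank '[{"x":-1.8,"y":9.6,"z":0,"wx":0,"wy":0,"wz":-0.15,"grip":1},{"x":-1.8,"y":9.6,"z":0,"wx":0,"wy":0,"wz":-0.15,"grip":1},{"x":0,"y":0,"z":0,"wx":0,"wy":0,"wz":0,"grip":1},{"x":0,"y":0,"z":0,"wx":0,"wy":0,"wz":0,"grip":1}]'; python3 tab.py
```

```text
t: 11.7
tool_pos: [0.4467, -0.1803, 0.111]
eef_rot: [-3.141, -0.0, -0.405]
wrist_force: [1.7, 3.0, 0.9]
width: 0.009
finger_force: 1.6
tab pts 727 [2.216 2.311 2.422 2.516 2.724] lens in tool [ 62.9  17.3 -27. ] yaw -0.406 F [1.  3.6 1.1] t 11.75
tip 0.82 2.7580828027852293 0.06354529825236234 [-0.00061014  0.01869011 -0.03102664]
t: 12.3
tool_pos: [0.4371, -0.1966, 0.1109]
eef_rot: [-3.141, 0.0, -0.105]
wrist_force: [0.2, 3.3, 1.8]
width: 0.007
finger_force: 2.1
tab pts 712 [2.505 2.598 2.71  2.797 3.008] lens in tool [ 62.8  17.9 -27.1] yaw -0.104 F [0.  4.  2.6] t 12.35
tip 0.4 -0.035496106492399856 0.029424912377578286 [ 0.09214769  0.01589401 -0.03112876]
```

```bash
python3 -m crank '[{"x":-0.5,"y":2.5,"z":0,"wx":0,"wy":0,"wz":-0.03,"grip":1},{"x":0,"y":0,"z":0,"wx":0,"wy":0,"wz":0,"grip":1}]'; python3 -m crank '[{"x":0,"y":2,"z":0,"wx":0,"wy":0,"wz":-0.03,"grip":1},{"x":0,"y":0,"z":0,"wx":0,"wy":0,"wz":0,"grip":1},{"x":0,"y":0,"z":0,"wx":0,"wy":0,"wz":0,"grip":1}]'; python3 tab.py
```

```text
t: 12.65
tool_pos: [0.4365, -0.1973, 0.1109]
eef_rot: [-3.139, 0.0, -0.071]
wrist_force: [0.9, 8.5, 3.0]
width: 0.004
finger_force: 4.9
t: 13.02
tool_pos: [0.436, -0.1974, 0.1108]
eef_rot: [-3.137, 0.001, -0.039]
wrist_force: [-0.3, 13.7, 4.7]
width: 0.004
finger_force: 7.1
tab pts 762 [2.528 2.622 2.73  2.824 3.016] lens in tool [ 62.6  21.  -27.4] yaw -0.039 F [ 0.3 14.2  4.2] t 13.075
```

The lever is at its stop, with 14 N of reaction. I'll back off and lift so it springs back, then open the gripper and go to the filter.

```bash
python3 -m crank '[{"x":0,"y":-8,"z":0,"wx":0,"wy":0,"wz":0,"grip":1},{"x":-10,"y":0,"z":-40,"wx":0,"wy":0,"wz":0,"grip":1},{"x":0,"y":0,"z":-60,"wx":0,"wy":0,"wz":0,"grip":1},{"x":0,"y":0,"z":-40,"wx":0,"wy":0,"wz":0,"grip":1},{"x":0,"y":0,"z":0,"wx":0,"wy":0,"wz":0,"grip":1}]'; python3 tab.py
python3 -m crank '[{"x":10,"y":-60,"z":0,"wx":0,"wy":0,"wz":0,"grip":0},{"x":10,"y":-60,"z":0,"wx":0,"wy":0,"wz":0,"grip":0},{"x":10,"y":-60,"z":0,"wx":0,"wy":0,"wz":0,"grip":0},{"x":10,"y":-60,"z":0,"wx":0,"wy":0,"wz":0,"grip":0},{"x":10,"y":-60,"z":0,"wx":0,"wy":0,"wz":0,"grip":0}]'
python3 -m crank '[{"x":15,"y":-60,"z":0,"wx":0,"wy":0,"wz":0,"grip":0},{"x":15,"y":-20,"z":10,"wx":0,"wy":0,"wz":0,"grip":0},{"x":0,"y":0,"z":0,"wx":0,"wy":0,"wz":0,"grip":0}]'
python3 look.py w5 filter filter_glass
python3 - <<'E'
from h import *
f=np.load("w5.npz");W=cloud("wrist",f["d"],f["T"]).reshape(-1,3)
m=(np.hypot(W[:,0]-.533,W[:,1]-.181)<.05)&(W[:,2]>.02)&(W[:,2]<.06);q=W[m];h=q[q[:,2]>.0295]
(c,r)=cv2.minEnclosingCircle((h[:,:2]*1000).astype(np.float32));print(len(h),"centre",h.mean(0).round(4),np.percentile(h[:,2],[10,50,90,99]).round(4),np.round(c,1),r)
for k in(.03,.032,.034):
    hh=q[q[:,2]>k]; print(k,len(hh),((hh.max(0)+hh.min(0))/2).round(4),(hh.max(0)-hh.min(0)).round(4))
E
```

```text
t: 13.75
tool_pos: [0.4277, -0.1955, 0.2536]
eef_rot: [3.138, -0.006, -0.046]
wrist_force: [0.7, -0.6, -0.5]
width: 0.006
finger_force: 0.0
tab pts 129 [2.097 2.118 2.143 2.17  2.191] lens in tool [ 70.4  21.8 116.1] yaw -0.046 F [-0.  -0.5 -0.8] t 13.8
tip 0.54 2.15550489769972 0.05989779271404324 [ 0.03513324 -0.02654464  0.11168018]
t: 14.48
tool_pos: [0.4886, 0.1049, 0.2491]
eef_rot: [3.139, 0.003, -0.044]
wrist_force: [0.6, -0.9, 0.2]
width: 0.547
finger_force: 0.0
t: 14.85
tool_pos: [0.5218, 0.1836, 0.2382]
eef_rot: [3.14, 0.004, -0.041]
wrist_force: [-0.3, -0.3, -0.4]
width: 0.886
finger_force: 0.0
filter [316.5 164. ] 0.62 [0.5373 0.1824 0.0335]
filter_glass [314.2 163. ] 0.9 [0.5387 0.1853 0.0336]
filter_glass [252.9  15. ] 0.48 [0.7084 0.2464 0.0391]
{'t': np.float64(14.85), 'tool_pos': array([0.5218, 0.1836, 0.2382]), 'eef_rot': array([ 3.1397,  0.004 , -0.0407]), 'joint_pos': array([-0.2543,  0.5748, -0.2738,  1.7522,  0.1972,  0.8459, -2.2297])}
1989 centre [0.5359 0.1842 0.0339] [0.0327 0.0339 0.0351 0.036 ] [535.5 184.2] 32.3325080871582
0.03 1982 [0.5356 0.1838 0.0335] [0.064  0.063  0.0069]
0.032 1945 [0.5356 0.184  0.0345] [0.064  0.0626 0.0049]
0.034 870 [0.5356 0.184  0.0355] [0.0639 0.0626 0.0029]
```

```bash
python3 -c "
import cv2
a=cv2.imread('pics/w5.png');cv2.imwrite('pics/w5c.png',cv2.resize(a[60:300,200:440],(600,600),interpolation=cv2.INTER_CUBIC))"
```

```text
(no output)
```

View pics/w5c.png

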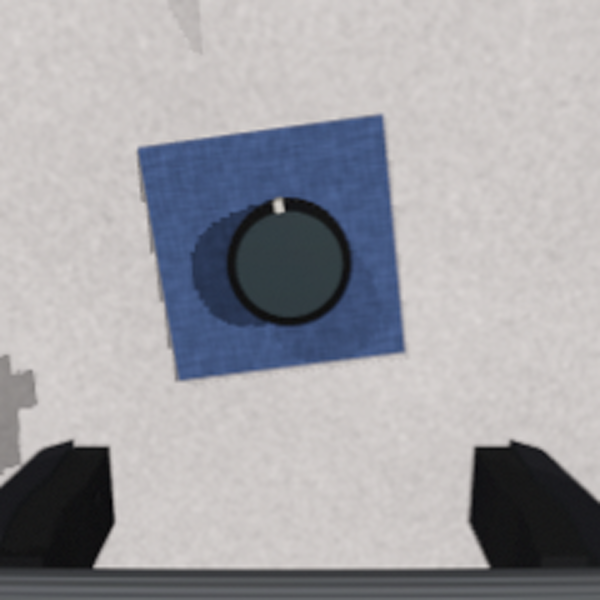

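The lever is back at 2.143 rad, its rest angle. In the crop the filter is centred at (290,261) with its white line at (279,205), so the line heads about +0.155 rad in the world. The filter centre is (0.5356, 0.184) with its top at 34 mm, as expected. I'll turn to yaw 0.3, which leaves wrist range both ways, and descend around it.

```bash
python3 -m crank '[{"x":0,"y":0,"z":30,"wx":0,"wy":0,"wz":-0.17,"grip":0},{"x":0,"y":0,"z":30,"wx":0,"wy":0,"wz":-0.17,"grip":0},{"x":13,"y":4,"z":0,"wx":0,"wy":0,"wz":0,"grip":0},{"x":0,"y":0,"z":0,"wx":0,"wy":0,"wz":0,"grip":0},{"x":0,"y":0,"z":0,"wx":0,"wy":0,"wz":0,"grip":0}]'; python3 go.py .5356 .184 -.011 .3
```

```text
t: 15.62
tool_pos: [0.536, 0.1818, 0.1813]
eef_rot: [3.141, -0.0, 0.296]
wrist_force: [-0.2, 0.2, 1.6]
width: 0.998
finger_force: 0.0
shift mm [  0.3  -2.3 192.3] rot [ 0.001 -0.    -0.004] t 15.62 q [-0.2   0.67 -0.34  1.78  0.31  0.75 -1.99] F [-0.2  0.2  1.6]
```

```bash
python3 -m crank '[{"x":0,"y":-2,"z":50,"wx":0,"wy":0,"wz":0,"grip":0},{"x":0,"y":0,"z":50,"wx":0,"wy":0,"wz":0,"grip":0},{"x":0,"y":0,"z":15,"wx":0,"wy":0,"wz":0,"grip":0},{"x":0,"y":0,"z":0,"wx":0,"wy":0,"wz":0,"grip":0}]'; python3 look.py w6; python3 - <<'E'
from h import *
f=np.load("w6.npz");T=f["T"];W=cloud("wrist",f["d"],T);L=(W-T[:3,3])@T[:3,:3]*1000
m=(np.hypot(W[...,0]-.5356,W[...,1]-.184)<.045)&(W[...,2]>.028)&(W[...,2]<.045);q=W[m];print(m.sum(),((q.max(0)+q.min(0))/2).round(4),(q.max(0)-q.min(0)).round(4))
# right/left inner finger tips: rows of first finger pixel
for c in list(range(180,232,8))+list(range(400,450,8)):
    col=L[200:300,c];k=np.where((col[:,2]<-10)&(abs(col[:,0])<14))[0]
    if len(k): print(c,200+k[0],col[k[0]].round(0))
E
```

```text
t: 16.12
tool_pos: [0.5355, 0.1846, 0.0661]
eef_rot: [3.141, 0.001, 0.297]
wrist_force: [-0.2, 0.1, 0.5]
width: 1.001
finger_force: 0.0
{'t': np.float64(16.125), 'tool_pos': array([0.5355, 0.1846, 0.0661]), 'eef_rot': array([3.1413e+00, 7.0000e-04, 2.9700e-01]), 'joint_pos': array([-0.2647,  0.8409, -0.2546,  1.8576,  0.4068,  0.4948, -2.0729])}
6014 [0.5361 0.1846 0.0324] [0.0643 0.064  0.0087]
180 261 [ 11. -60. -53.]
188 255 [ 11. -59. -47.]
196 248 [ 11. -58. -40.]
204 241 [ 11. -57. -31.]
212 237 [ 11. -55. -26.]
220 238 [  9. -52. -22.]
228 239 [  9. -47. -24.]
400 239 [  9.  44. -24.]
408 239 [ 10.  48. -25.]
416 236 [ 11.  53. -24.]
424 238 [ 11.  56. -27.]
432 243 [ 10.  58. -31.]
440 250 [ 11.  58. -41.]
448 258 [ 10.  59. -48.]
```

The filter centre is confirmed and the fingertips are again about 22 mm behind the reported TCP. I'll descend and grip.

```bash
python3 -m crank '[{"x":0,"y":0,"z":35,"wx":0,"wy":0,"wz":0,"grip":0},{"x":0,"y":0,"z":30,"wx":0,"wy":0,"wz":0,"grip":0},{"x":0,"y":0,"z":12,"wx":0,"wy":0,"wz":0,"grip":0},{"x":0,"y":0,"z":0,"wx":0,"wy":0,"wz":0,"grip":0}]'
python3 -m crank '[{"x":0,"y":0,"z":0,"wx":0,"wy":0,"wz":0,"grip":1},{"x":0,"y":0,"z":0,"wx":0,"wy":0,"wz":0,"grip":1},{"x":0,"y":0,"z":0,"wx":0,"wy":0,"wz":0,"grip":1},{"x":0,"y":0,"z":0,"wx":0,"wy":0,"wz":0,"grip":1},{"x":0,"y":0,"z":0,"wx":0,"wy":0,"wz":0,"grip":1}]' 25
```

```text
t: 16.68
tool_pos: [0.5363, 0.1849, -0.0103]
eef_rot: [-3.142, -0.001, 0.297]
wrist_force: [0.2, 0.0, -0.1]
width: 0.999
finger_force: 0.0
t: 17.3
tool_pos: [0.5363, 0.1847, -0.0103]
eef_rot: [3.141, -0.001, 0.297]
wrist_force: [-0.9, 0.2, 5.8]
width: 0.722
finger_force: 25.0
```

Gripped: the opening is 63.5 mm, which matches the rim. With the underside at 4 mm the reported z is -0.0103, so fully home is z ≈ 0.1297 and resting on the pin is ≈ 0.140. I'll lift and carry it over.

```bash
python3 -m crank '[{"x":0,"y":0,"z":-20,"wx":0,"wy":0,"wz":0,"grip":1},{"x":0,"y":0,"z":-55,"wx":0,"wy":0,"wz":0,"grip":1},{"x":0,"y":0,"z":-60,"wx":0,"wy":0,"wz":0,"grip":1},{"x":0,"y":0,"z":-55,"wx":0,"wy":0,"wz":0,"grip":1},{"x":-19,"y":47,"z":0,"wx":0,"wy":0,"wz":0,"grip":1}]'
python3 -m crank '[{"x":-19,"y":47,"z":0,"wx":0,"wy":0,"wz":0,"grip":1},{"x":-19,"y":47,"z":0,"wx":0,"wy":0,"wz":0,"grip":1},{"x":-19,"y":47,"z":0,"wx":0,"wy":0,"wz":0,"grip":1},{"x":-19,"y":47,"z":0,"wx":0,"wy":0,"wz":0,"grip":1},{"x":-19,"y":47,"z":0,"wx":0,"wy":0,"wz":0,"grip":1}]'
python3 -m crank '[{"x":-19,"y":45,"z":0,"wx":0,"wy":0,"wz":0,"grip":1},{"x":-19,"y":40,"z":0,"wx":0,"wy":0,"wz":0,"grip":1},{"x":0,"y":0,"z":0,"wx":0,"wy":0,"wz":-0.15,"grip":1},{"x":0,"y":0,"z":0,"wx":0,"wy":0,"wz":-0.15,"grip":1},{"x":0,"y":0,"z":0,"wx":0,"wy":0,"wz":-0.15,"grip":1}]'
python3 -m crank '[{"x":0,"y":0,"z":0,"wx":0,"wy":0,"wz":0,"grip":1}]'; python3 go.py .4977 -.221 .165 .75
```

```text
t: 17.92
tool_pos: [0.5344, 0.1399, 0.1836]
eef_rot: [-3.137, -0.012, 0.304]
wrist_force: [0.1, -1.8, -1.0]
width: 0.722
finger_force: 25.0
t: 18.55
tool_pos: [0.5086, -0.1201, 0.1788]
eef_rot: [3.142, 0.0, 0.297]
wrist_force: [0.9, -0.4, -0.9]
width: 0.72
finger_force: 25.0
t: 19.18
tool_pos: [0.4971, -0.211, 0.1787]
eef_rot: [-3.141, 0.001, 0.751]
wrist_force: [0.2, 1.2, -1.5]
width: 0.72
finger_force: 25.0
t: 19.3
tool_pos: [0.4972, -0.2109, 0.1787]
eef_rot: [-3.141, 0.0, 0.745]
wrist_force: [0.4, 0.7, -0.2]
width: 0.726
finger_force: 25.0
shift mm [-6.5  7.8 13.7] rot [-0.001  0.    -0.005] t 19.3 q [ 0.65  0.68 -0.55  1.85  0.5   0.76 -1.  ] F [ 0.4  0.7 -0.2]
```

```bash
python3 -m crank '[{"x":-6.5,"y":7.8,"z":8,"wx":0,"wy":0,"wz":0,"grip":1},{"x":0,"y":0,"z":6,"wx":0,"wy":0,"wz":0,"grip":1},{"x":0,"y":0,"z":0,"wx":0,"wy":0,"wz":0,"grip":1}]'; python3 go.py .4977 -.221 .150 .745
python3 -m crank '[{"x":0,"y":0,"z":5,"wx":0,"wy":0,"wz":0,"grip":1},{"x":0,"y":0,"z":5,"wx":0,"wy":0,"wz":0,"grip":1},{"x":0,"y":0,"z":5,"wx":0,"wy":0,"wz":0,"grip":1},{"x":0,"y":0,"z":0,"wx":0,"wy":0,"wz":0,"grip":1}]'; python3 go.py .4977 -.221 .141 .745
```

```text
t: 19.68
tool_pos: [0.4976, -0.2209, 0.1641]
eef_rot: [-3.14, 0.001, 0.746]
wrist_force: [0.2, 0.3, -0.6]
width: 0.722
finger_force: 25.0
shift mm [ 0.   0.1 14.1] rot [-0.001  0.001  0.001] t 19.68 q [ 0.65  0.7  -0.54  1.85  0.52  0.73 -1.  ] F [ 0.2  0.3 -0.6]
t: 20.18
tool_pos: [0.4979, -0.2208, 0.1495]
eef_rot: [-3.141, 0.0, 0.747]
wrist_force: [0.4, -0.4, -0.5]
width: 0.719
finger_force: 25.0
shift mm [-0.3  0.   8.5] rot [-0.001  0.     0.002] t 20.18 q [ 0.64  0.72 -0.52  1.87  0.54  0.7  -1.01] F [ 0.4 -0.4 -0.5]
```

```bash
python3 -m crank '[{"x":0,"y":0,"z":4,"wx":0,"wy":0,"wz":0,"grip":1},{"x":0,"y":0,"z":4,"wx":0,"wy":0,"wz":0,"grip":1},{"x":0,"y":0,"z":0,"wx":0,"wy":0,"wz":0,"grip":1}]'; python3 -m crank '[{"x":0,"y":0,"z":2,"wx":0,"wy":0,"wz":0,"grip":1},{"x":0,"y":0,"z":0,"wx":0,"wy":0,"wz":0,"grip":1}]'; python3 go.py .4977 -.221 .141 .745
```

```text
t: 20.55
tool_pos: [0.498, -0.2209, 0.1416]
eef_rot: [-3.141, 0.0, 0.747]
wrist_force: [0.8, 0.3, -1.2]
width: 0.719
finger_force: 25.0
t: 20.8
tool_pos: [0.4984, -0.221, 0.14]
eef_rot: [3.141, -0.0, 0.747]
wrist_force: [0.8, 0.3, 0.4]
width: 0.724
finger_force: 25.0
shift mm [-0.5 -0.5 -1. ] rot [ 0.    -0.     0.002] t 20.8 q [ 0.64  0.73 -0.51  1.87  0.55  0.68 -1.03] F [0.8 0.3 0.4]
```

```bash
python3 -m crank '[{"x":-0.4,"y":-0.4,"z":1,"wx":0,"wy":0,"wz":0,"grip":1},{"x":0,"y":0,"z":0,"wx":0,"wy":0,"wz":0,"grip":1}]'; python3 -m crank '[{"x":0,"y":0,"z":1,"wx":0,"wy":0,"wz":0,"grip":1},{"x":0,"y":0,"z":0,"wx":0,"wy":0,"wz":0,"grip":1}]'; python3 go.py .4977 -.221 .139 .745
```

```text
t: 21.05
tool_pos: [0.4983, -0.2211, 0.1395]
eef_rot: [3.14, -0.001, 0.747]
wrist_force: [-1.2, -0.3, 3.4]
width: 0.723
finger_force: 25.0
t: 21.3
tool_pos: [0.4983, -0.2212, 0.139]
eef_rot: [3.14, -0.001, 0.747]
wrist_force: [-1.6, -0.4, 9.0]
width: 0.722
finger_force: 25.0
shift mm [-0.3 -0.5  0. ] rot [ 0.002 -0.001  0.002] t 21.3 q [ 0.64  0.73 -0.51  1.88  0.55  0.67 -1.03] F [-1.6 -0.4  9. ]
```

It is resting on the pin at the expected height with 9 N of press. Next I sweep the turn, watching for the drop.

```bash
for i in 1; do python3 -m crank '[{"x":0,"y":0,"z":0,"wx":0,"wy":0,"wz":0.06,"grip":1},{"x":0,"y":0,"z":0,"wx":0,"wy":0,"wz":0.06,"grip":1},{"x":0,"y":0,"z":0,"wx":0,"wy":0,"wz":0.06,"grip":1}]'; python3 -m crank '[{"x":0,"y":0,"z":0,"wx":0,"wy":0,"wz":0.06,"grip":1},{"x":0,"y":0,"z":0,"wx":0,"wy":0,"wz":0.06,"grip":1}]';  python3 -m crank '[{"x":0,"y":0,"z":0,"wx":0,"wy":0,"wz":0.06,"grip":1},{"x":0,"y":0,"z":0,"wx":0,"wy":0,"wz":0.06,"grip":1}]'; done; python3 go.py .4977 -.221 .139 .4
```

```text
t: 21.68
tool_pos: [0.4988, -0.2197, 0.139]
eef_rot: [3.141, -0.003, 0.567]
wrist_force: [-0.4, 2.0, 8.7]
width: 0.721
finger_force: 25.0
t: 21.92
tool_pos: [0.4987, -0.2199, 0.139]
eef_rot: [3.141, -0.002, 0.446]
wrist_force: [-1.3, 1.4, 8.7]
width: 0.723
finger_force: 25.0
t: 22.18
tool_pos: [0.4987, -0.22, 0.139]
eef_rot: [3.141, -0.002, 0.326]
wrist_force: [-1.2, 3.0, 8.1]
width: 0.719
finger_force: 25.0
shift mm [-1.3  0.6 -0. ] rot [ 0.001 -0.002 -0.074] t 22.18 q [ 0.57  0.72 -0.39  1.88  0.44  0.63 -1.34] F [-1.2  3.   8.1]
```

```bash
python3 -m crank '[{"x":0,"y":0,"z":0,"wx":0,"wy":0,"wz":0.06,"grip":1},{"x":0,"y":0,"z":0,"wx":0,"wy":0,"wz":0.06,"grip":1}]'; python3 -m crank '[{"x":0,"y":0,"z":0,"wx":0,"wy":0,"wz":0.06,"grip":1},{"x":0,"y":0,"z":0,"wx":0,"wy":0,"wz":0.06,"grip":1}]';  python3 -m crank '[{"x":0,"y":0,"z":0,"wx":0,"wy":0,"wz":0.06,"grip":1},{"x":0,"y":0,"z":0,"wx":0,"wy":0,"wz":0.06,"grip":1}]'; python3 -m crank '[{"x":0,"y":0,"z":0,"wx":0,"wy":0,"wz":0.06,"grip":1},{"x":0,"y":0,"z":0,"wx":0,"wy":0,"wz":0.06,"grip":1}]'; python3 go.py .4977 -.221 .139 .4
```

```text
t: 22.42
tool_pos: [0.4988, -0.2199, 0.1388]
eef_rot: [-3.142, -0.003, 0.206]
wrist_force: [-1.1, 2.1, 7.9]
width: 0.723
finger_force: 25.0
t: 22.68
tool_pos: [0.4988, -0.2199, 0.1389]
eef_rot: [-3.141, -0.002, 0.086]
wrist_force: [-1.0, 1.7, 8.2]
width: 0.72
finger_force: 25.0
t: 22.92
tool_pos: [0.4986, -0.22, 0.1389]
eef_rot: [-3.141, -0.002, -0.034]
wrist_force: [-1.3, 1.7, 8.2]
width: 0.724
finger_force: 25.0
t: 23.18
tool_pos: [0.4987, -0.2201, 0.1388]
eef_rot: [-3.141, -0.002, -0.154]
wrist_force: [-1.5, 1.9, 7.9]
width: 0.724
finger_force: 25.0
shift mm [-0.8  1.1 -0.2] rot [-0.    -0.002 -0.554] t 23.18 q [ 0.49  0.7  -0.25  1.88  0.29  0.59 -1.68] F [-1.5  1.9  7.9]
```

```bash
python3 -m crank '[{"x":0,"y":0,"z":0,"wx":0,"wy":0,"wz":0.06,"grip":1},{"x":0,"y":0,"z":0,"wx":0,"wy":0,"wz":0.06,"grip":1}]'; python3 -m crank '[{"x":0,"y":0,"z":0,"wx":0,"wy":0,"wz":0.06,"grip":1},{"x":0,"y":0,"z":0,"wx":0,"wy":0,"wz":0.06,"grip":1}]';  python3 -m crank '[{"x":0,"y":0,"z":0,"wx":0,"wy":0,"wz":0.06,"grip":1},{"x":0,"y":0,"z":0,"wx":0,"wy":0,"wz":0.06,"grip":1}]'; python3 -m crank '[{"x":0,"y":0,"z":0,"wx":0,"wy":0,"wz":0.06,"grip":1},{"x":0,"y":0,"z":0,"wx":0,"wy":0,"wz":0.06,"grip":1}]'; python3 go.py .4977 -.221 .139 .4
```

```text
t: 23.42
tool_pos: [0.4981, -0.2209, 0.1382]
eef_rot: [-3.142, -0.001, -0.275]
wrist_force: [-0.5, 0.7, 0.4]
width: 0.723
finger_force: 25.0
t: 23.68
tool_pos: [0.4972, -0.2207, 0.1376]
eef_rot: [3.142, 0.001, -0.395]
wrist_force: [0.4, -0.0, -0.1]
width: 0.724
finger_force: 25.0
t: 23.92
tool_pos: [0.4971, -0.2206, 0.1375]
eef_rot: [3.141, 0.001, -0.515]
wrist_force: [-0.8, 0.3, -0.8]
width: 0.724
finger_force: 25.0
t: 24.18
tool_pos: [0.4979, -0.2197, 0.1377]
eef_rot: [-3.141, 0.001, -0.632]
wrist_force: [0.0, 1.5, 1.2]
width: 0.722
finger_force: 25.0
shift mm [ 0.6  1.2 -1.3] rot [-1.000e-03  0.000e+00 -1.032e+00] t 24.18 q [ 0.4   0.7  -0.12  1.89  0.14  0.56 -2.01] F [0.  1.5 1.2]
```

It dropped at a yaw of about -0.25, and my last rows turned on past that. I'll check the torque and whether the filter goes down now.

```bash
python3 -c "
from h import *
s=state();print(s['wrist_torque'],s['wrist_force'])"
python3 -m crank '[{"x":0,"y":0,"z":1,"wx":0,"wy":0,"wz":0,"grip":1},{"x":0,"y":0,"z":0,"wx":0,"wy":0,"wz":0,"grip":1}]'; python3 -m crank '[{"x":0,"y":0,"z":1,"wx":0,"wy":0,"wz":0,"grip":1},{"x":0,"y":0,"z":0,"wx":0,"wy":0,"wz":0,"grip":1}]'; python3 -c "
from h import *
s=state();print(s['wrist_torque'],s['wrist_force'])"
```

```text
[ 0.51130423 -0.24170832  0.88435071] [0.04203369 1.49829833 1.18271588]
t: 24.42
tool_pos: [0.4978, -0.2197, 0.1374]
eef_rot: [-3.141, 0.0, -0.63]
wrist_force: [-1.8, 3.4, 6.7]
width: 0.726
finger_force: 25.0
t: 24.68
tool_pos: [0.4977, -0.2197, 0.1369]
eef_rot: [-3.141, 0.0, -0.63]
wrist_force: [-2.6, 3.2, 12.0]
width: 0.721
finger_force: 25.0
[0.79826255 0.33362282 0.43495554] [-2.59775715  3.16886725 11.96854408]
```

The 0.9 N m of torque says the pin is holding the keyway and the rim slipped in the fingers. I'll ease the turn back until the torque vanishes.

```bash
cat > st.py <<'E'
from h import *
s=state();print("t",s["t"].round(2),"pos",np.round(s["tool_pos"],4),"yaw",s["eef_rot"][2].round(3),"F",np.round(s["wrist_force"],1),"Mz",s["wrist_torque"].round(2))
E
python3 -m crank '[{"x":0,"y":0,"z":0,"wx":0,"wy":0,"wz":-0.03,"grip":1},{"x":0,"y":0,"z":0,"wx":0,"wy":0,"wz":0,"grip":1}]'>/dev/null; python3 st.py;python3 -m crank '[{"x":0,"y":0,"z":0,"wx":0,"wy":0,"wz":-0.03,"grip":1},{"x":0,"y":0,"z":0,"wx":0,"wy":0,"wz":0,"grip":1}]'>/dev/null; python3 st.py; python3 -m crank '[{"x":0,"y":0,"z":0,"wx":0,"wy":0,"wz":-0.03,"grip":1},{"x":0,"y":0,"z":0,"wx":0,"wy":0,"wz":0,"grip":1}]'>/dev/null; python3 st.py
```

```text
Traceback (most recent call last):
  File "st.py", line 2, in <module>
    s=state();print("t",s["t"].round(2),"pos",np.round(s["tool_pos"],4),"yaw",s["eef_rot"][2].round(3),"F",np.round(s["wrist_force"],1),"Mz",s["wrist_torque"].round(2))
                        ^^^^^^^^^^^^
AttributeError: 'float' object has no attribute 'round'
Traceback (most recent call last):
  File "st.py", line 2, in <module>
    s=state();print("t",s["t"].round(2),"pos",np.round(s["tool_pos"],4),"yaw",s["eef_rot"][2].round(3),"F",np.round(s["wrist_force"],1),"Mz",s["wrist_torque"].round(2))
                        ^^^^^^^^^^^^
AttributeError: 'float' object has no attribute 'round'
Traceback (most recent call last):
  File "st.py", line 2, in <module>
    s=state();print("t",s["t"].round(2),"pos",np.round(s["tool_pos"],4),"yaw",s["eef_rot"][2].round(3),"F",np.round(s["wrist_force"],1),"Mz",s["wrist_torque"].round(2))
                        ^^^^^^^^^^^^
AttributeError: 'float' object has no attribute 'round'
```

```bash
sed -i 's/s\["t"\].round(2)/round(float(s["t"]),2)/' st.py; python3 st.py
```

```text
t 25.43 pos [ 0.4975 -0.2208  0.1358] yaw -0.543 F [-0.   2.   0.1] Mz [0.65 0.04 0.03]
```

The torque is gone and the filter dropped freely. I'll press on against the spring with a firmer grip.

```bash
python3 -m crank '[{"x":0,"y":0,"z":1.5,"wx":0,"wy":0,"wz":0,"grip":1},{"x":0,"y":0,"z":0,"wx":0,"wy":0,"wz":0,"grip":1}]' 40 >/dev/null; python3 st.py;python3 -m crank '[{"x":0,"y":0,"z":1.5,"wx":0,"wy":0,"wz":0,"grip":1},{"x":0,"y":0,"z":0,"wx":0,"wy":0,"wz":0,"grip":1}]'>/dev/null; python3 st.py; python3 -m crank '[{"x":0,"y":0,"z":1.5,"wx":0,"wy":0,"wz":0,"grip":1},{"x":0,"y":0,"z":0,"wx":0,"wy":0,"wz":0,"grip":1}]'>/dev/null; python3 st.py
```

```text
t 25.68 pos [ 0.4976 -0.2208  0.1344] yaw -0.543 F [0.1 3.3 2.5] Mz [0.75 0.18 0.09]
t 25.93 pos [ 0.4975 -0.2208  0.133 ] yaw -0.543 F [-2.5  3.6  3. ] Mz [0.73 0.29 0.12]
t 26.18 pos [ 0.4976 -0.2208  0.1315] yaw -0.543 F [-1.3  2.9  4.8] Mz [0.84 0.28 0.12]
```

```bash
python3 -m crank '[{"x":0,"y":0,"z":1,"wx":0,"wy":0,"wz":0,"grip":1},{"x":0,"y":0,"z":0,"wx":0,"wy":0,"wz":0,"grip":1}]'>/dev/null; python3 st.py;python3 -m crank '[{"x":0,"y":0,"z":1,"wx":0,"wy":0,"wz":0,"grip":1},{"x":0,"y":0,"z":0,"wx":0,"wy":0,"wz":0,"grip":1}]'>/dev/null; python3 st.py; python3 -m crank '[{"x":0,"y":0,"z":1,"wx":0,"wy":0,"wz":0,"grip":1},{"x":0,"y":0,"z":0,"wx":0,"wy":0,"wz":0,"grip":1}]'>/dev/null; python3 st.py
```

```text
t 26.43 pos [ 0.4976 -0.2208  0.1307] yaw -0.543 F [-0.8  2.4  5.5] Mz [0.81 0.29 0.13]
t 26.68 pos [ 0.4976 -0.2208  0.1298] yaw -0.543 F [-1.4  2.8  6.5] Mz [0.86 0.47 0.12]
t 26.93 pos [ 0.4976 -0.2209  0.1296] yaw -0.543 F [-2.6  5.8 14.6] Mz [0.86 0.8  0.12]
```

The force rises sharply at z = 0.1296, exactly the predicted home height. I'll add a little push and verify.

```bash
python3 -m crank '[{"x":0,"y":0,"z":0.6,"wx":0,"wy":0,"wz":0,"grip":1},{"x":0,"y":0,"z":0,"wx":0,"wy":0,"wz":0,"grip":1},{"x":0,"y":0,"z":0,"wx":0,"wy":0,"wz":0,"grip":1},{"x":0,"y":0,"z":0,"wx":0,"wy":0,"wz":0,"grip":1}]'; python3 st.py; python3 - <<'E'
from h import *
T=pose()
p,d=camera("wrist");save("end",p);W=cloud("wrist",d,T).reshape(-1,3)
r=np.hypot(W[:,0]-.4977,W[:,1]+.221);m=(r<.024)&(W[:,2]>.165)&(W[:,2]<.185)
if m.any():
    A=np.c_[W[m,:2]-[.4977,-.221],np.ones(m.sum())];print("glass",m.sum(),np.median(W[m,2]).round(4),np.linalg.lstsq(A,W[m,2],rcond=None)[0].round(4))
m=(r>.053)&(r<.072)&(W[:,2]>.138)&(W[:,2]<.153);a=np.arctan2(W[m,1]+.221,W[m,0]-.4977)%(2*np.pi);print("tab",m.sum(),np.percentile(a,[5,50,95]) if m.any() else "")
for n in("top","side"):
    p,d=camera(n);save("end_"+n,p);P=cloud(n,d).reshape(-1,3);r=np.hypot(P[:,0]-.4977,P[:,1]+.221)
    m=(r<.032)&(P[:,2]>.16)&(P[:,2]<.182);print(n,m.sum(),np.median(P[m,2]) if m.any() else "")
E
```

```text
t: 27.42
tool_pos: [0.4976, -0.2208, 0.1295]
eef_rot: [3.141, -0.001, -0.543]
wrist_force: [-3.8, 4.0, 19.3]
width: 0.721
finger_force: 40.0
t 27.43 pos [ 0.4976 -0.2208  0.1295] yaw -0.543 F [-3.8  4.  19.3] Mz [1.06 1.05 0.1 ]
glass 5190 0.1734 [ 0.0028 -0.002   0.1734]
tab 311 [2.08302537 2.12308761 2.17880498]
top 209 0.17278187531660183
side 173 0.17392147042519635
```

View pics/end.png

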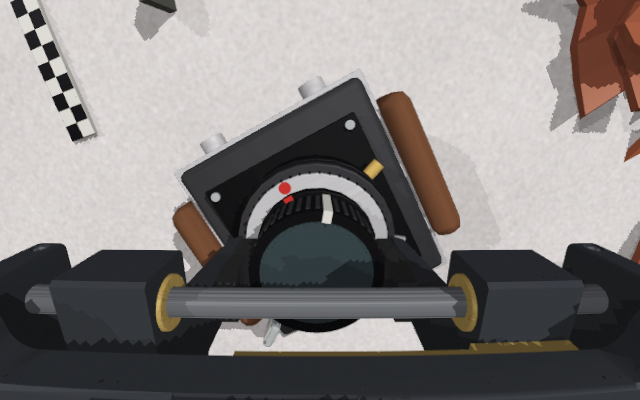

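The picture shows the filter on the lens at (317,265), its white line at (327,208) turned from the red dot at (285,188), and the lever tab at rest at (271,333). The glass is level at 173.4 mm (173 expected when home), with 19 N of press and 40 N of grip, so I'm handing in.

```bash
python3 -c "
from station import *
print(job_done())"
```

```text
the job is handed in; nothing more can be done
None
```

The job is handed in: the shutter was cocked and sprang back, and the filter is over the index pin, fully home on the lens, still gripped at 40 N and pressed down with about 19 N.

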